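# Ring for the technician and hold the heat sink against the sprung end plate

## Robot

A 7-joint arm with a two-finger parallel gripper is mounted at the origin on the work surface. World frame = base frame: x ahead of the robot, y to its left, z up, the work surface at z = 0. Lengths are in m, angles in degrees, forces in N, time in s.
With the tool pointing down it reaches from about 0.425 to 0.875 m from the base axis. Payload 4.7 kg.
Tool frame: the origin (TCP) lies at the very end of the fingers, on their centre line; the grasp point (between the pads) lies 19 mm behind it; x points along the fingers, z is the direction in which the jaws open and shut, and the axes are right-handed (so a half turn about x gives the same grasp; the last joint's range is limited). The gripper opens to 87 mm and grips with 3 to 60 N. Pads are 19 mm wide; open, the fingers measure 117 mm over their backs; the gripper's body (75 mm by 190 mm) begins 51 mm behind the grasp point.
Start: joints at [-63.535, 18.392, -4.016, 83.108, 1.295, 78.541, -3.26], TCP at [0.281, 0.586, 0.223] pointing down, gripper open.
Joint ranges: [-163.93, 163.93], [-17.29, 119.83], [-79.2, 71.16], [3.27, 140.29], [-89.18, 269.18], [5.43, 117.66], [-154.24, 154.24]. Speed limits (degrees/s): [147.25, 147.25, 180, 180, 180, 180, 180].

## Interface

Orientations are given as [roll, pitch, yaw] about the fixed x, y, z axes, in that order (R = Rz(yaw) Ry(pitch) Rx(roll)).
In Python, from cell import env gives the robot as it stands. The module is installed in compiled form; this text tells all that it offers.
- The arm moves only by the tool drive_tool, never from a script. Its argument "increments" is a list of rows, each a list of 2 entries, a list of its own where there are three numbers: the shift along the tool's x, y, z scaled (see below), then the turn, a rotation vector about the tool's x, y, z scaled (see below). In form: [[[dx, dy, dz], [wx, wy, wz]], ...]. A call has 1 to 10 rows; each row shifts and turns the commanded pose from where the row before left it, along the tool's axes as they then stand; what a row does not reach is not made up. The controller multiplies each number of a shift by 0.04 m and each number of a turn by 120 degrees. A row lasts 1/10 s, in which the tool goes at most 50 mm and 8.59 degrees, less where a joint would pass 70% of its speed; a pose out of reach is approached as far as the arm can. A call with a number of a shift or a turn outside -1 to 1 is refused whole. A call with a gripper value outside its range is refused whole. "hand" is the gripper's target within -1 to 1 (fully open at 1, half-way at 0, shut at -1), set as the call begins (left out, the last holds). The fingers move at their own pace and stop on an object; "squeeze" is the grip in N (left out, the last holds). Time passes only in rows, so rows that do not move let the fingers close. It gives the time, the measured TCP pose, the force and the opening at its end, in the units of the state.
- env.get_obs(): the state, without advancing time (a new reading comes with each control period).
- env.read_camera(name): name is "scene" or "side" or "wrist"; returns a dict with "frame" (420x560x3 uint8, red, green, blue), "fx", "fy", "cx", "cy" (pixels), "R" (3x3) and "t" (3): a world point X has camera coordinates R X + t. Camera axes: x right, y down, z forward; pixel columns grow to the right and rows downward; lengths in m; the calibration is good to about 2 mm. A picture is of the moment at which its call begins. There is no depth.
- env.sign_off(): hands the job in, once; it reports no verdict.
The state is a dict: "time_s": time; "qpos": joint angles; "joint_velocities": joint speeds; "effort": joint torques, N m; "tool_pos": TCP position; "tool_rot": TCP orientation; "force": force on the tool from outside, world axes, zero at the start; "wrist_torque": the same for the moment, N m; "grip_width": finger opening in m.
Only numpy, scipy, OpenCV 4.12 (cv2) and the standard library are available. Lean on these libraries where they do the work, as an engineer would, in place of code of your own. Each camera call takes 0.05 s, during which the arm holds its last target.

## Task

Ring for the technician by pressing the bench call button fully down and letting it come up again; then set the finned heat sink on the bed of the assembly fixture, upright and lengthwise between the two guide rails, and push it squarely along the bed against the sprung end plate, without ramming it, with a steady force of about 10 newtons (the plate then stands about half-way along its 20 mm travel) so that the technician can drive the screws. Finish while still holding it there: do not let go or back off. Leave the circuit board, lens stand, jar and screwdriver where they are.

Things in the scene. Friction and masses are not known exactly. Their poses are not given: they have to be found in the camera images.
- sink_center (a point): Centre (half-way up) of the loose heat sink: bare aluminium, solid base 10 mm thick with five thin upright fins along its length; 70 mm long (x), 44 mm wide (y), 50 mm high (z), 0.16 to 0.26 kg. Starts standing on its base on the bench. Ends alike: either way round will do. Grip across the flat outer fins (44 mm apart) at mid-length, upper half.
- fixture: Assembly fixture, fixed: dark steel bed 210 x 110 x 12 mm. Origin on the bench plane, x along the bed towards the sprung end plate (the push direction), y left, z up. Bed from x = -85 to +125 mm, top at z = 12 mm. Behind the plate a spring block at x = 85 to 110 mm, 42 mm high. Place and yaw vary.
- seat (a point): Point on the bed top (12 mm above the bench) midway between the two low steel guide rails, axes as the fixture; same x, y as its origin. A heat sink just touching the free end plate is centred above it. The rails run along x from 75 mm before to 30 mm beyond it, inner faces 26 mm to each side (52 mm apart), 10 mm thick, tops 6 mm above the bed.
- carriage_face (a point): Centre of the flat pressing face of the sprung end plate: upright aluminium, 58 mm wide, 46 mm high (top 59.5 mm above the bench), 10 mm thick, facing the fixture's -x; face 35 mm beyond the seat point when free. A pointer at its foot on the -y side shows against three white ticks on the bed: free, half-way (longer) and end of travel.
- carriage (a joint): How far the sprung end plate has been pushed back along the fixture's +x, m: 0 free, 0.020 at its end stop. Spring: 3 N to start it moving, then 0.7 N more per mm, so 0.010 is about 10 N and 0.020 about 17 N.
- call_top (a point): Centre of the top of the bench call button's white round cap (34 mm across), 48 mm above the bench when up; it moves down along z as it is pressed. The button sits in a grey housing in the middle of a fixed grey box 90 x 90 x 30 mm on the bench.
- call (a joint): Travel of the call button, m: 0 up, 0.006 fully down; a spring needs about 5 N for fully down and brings it back up.
- board: Bystander: loose prototype circuit board, 80 x 110 mm, about 22 mm high with its parts; origin under its centre. Leave alone.
- lens: Bystander: loose round lens on a small black stand, 50 x 60 mm foot, 94 mm high; origin under its centre. Leave alone.
- jar: Bystander: loose grey plastic jar with a white cap, 50 mm across, 55 mm high; origin under its centre. Leave alone.
- driver: Bystander: loose screwdriver lying on the bench, under 230 mm long, lying along its x. Leave alone.
Mind the look-alikes: they are no part of the job. Leave any orange or yellow look-alike of the part that bears sink_center alone.

How it is judged (in metres and radians):
On the way, in this order (a step that is already met when the one before it is completed fails the run):
1. the call button is pressed fully down (value of joint call above 0.005 m), for 0.05 s.
2. the call button is let up again (value of joint call below 0.001 m), for 0.1 s.
3. the heat sink sits between the rails and presses the end plate with 6 to 14 N (z of sink_center in the frame of fixture between 0.033 and 0.041 m and y of sink_center in the frame of fixture between -0.007 and 0.007 m and angle between the x axis of sink_center and the x axis of fixture, either way round below 0.09 rad and angle between sink_center's own z axis and vertical below 0.08 rad and contact force between sink and carriage between 6 and 14 N), for 0.3 s.
At the end, for the whole second after the job is handed in: Robot holds the heat sink upright (0.08 rad) on the bed (centre 33-41 mm above the bench), between the rails (7 mm, 0.09 rad of the centre line), pressing the sprung plate steadily with 6 to 14 N for the last second; call button up (all of step 3 and velocity of joint carriage between -0.005 and 0.005 m/s and value of joint call below 0.001 m and contact force between any of the fingers, the arm and sink above 2 N); the arm keeps its last pose, push and grip.
It fails at once if the end plate is rammed (over 30 N) (contact force between sink and carriage above 30 N).
It fails at once if the circuit board is disturbed (moved over 30 mm) (distance of board from where it was at the start of the episode above 0.03 m).
It fails at once if the lens stand is disturbed (moved over 30 mm) (distance of lens from where it was at the start of the episode above 0.03 m).
It fails at once if the jar is disturbed (moved over 30 mm) (distance of jar from where it was at the start of the episode above 0.03 m).
It fails at once if the screwdriver is disturbed (moved over 30 mm) (distance of driver from where it was at the start of the episode above 0.03 m).
It also fails if it takes over 59 s, if anything falls off the work surface, if the arm or the gripper's body presses on something with over 40 N, if the wrist force passes 120 N, or if a joint passes its speed limit or range.

## Working session

There is one attempt and no reset: what is moved stays moved. The work goes in short steps, Python scripts to look and compute and a tool call to move; the robot and the scene stay as the last step left them, time stands still between calls to the robot, and variables do not carry over. Pictures are saved under pics/ and viewed, and the job is handed in when it is done.

Besides the shell and the picture viewer there is one more tool, called after ">>>" as name(argument=value, ...), one argument or row to a line, values as JSON. drive_tool: Moves the arm, as the interface text tells. Shifts and turns lie within -1 to 1; 1 stands for 0.04 m of shift or 120 degrees of turn. Its arguments: {"type":"object","properties":{"increments":{"type":"array"},"hand":{"type":"number"},"squeeze":{"type":"number"}},"required":["increments"]}

```bash
mkdir -p pics
cat > h.py <<'E'
import numpy as np, cv2, json
from cell import env
def snap(name,tag):
    c=env.read_camera(name); cv2.imwrite(f'pics/{tag}.png',c['frame'][:,:,::-1]); 
    np.savez(f'pics/{tag}.npz',**{k:np.array(v) for k,v in c.items()}); return c
def load(tag): return dict(np.load(f'pics/{tag}.npz'))
def K(c): return np.array([[c['fx'],0,c['cx']],[0,c['fy'],c['cy']],[0,0,1.]])
def pix2z(c,u,v,z):
    R=np.array(c['R']);t=np.array(c['t']); d=R.T@np.linalg.inv(K(c))@np.array([u,v,1.]); o=-R.T@t
    return o+d*(z-o[2])/d[2]
def proj(c,X):
    p=K(c)@(np.array(c['R'])@np.array(X)+np.array(c['t'])); return p[:2]/p[2]
E
python3 - <<'E'
from h import *
o=env.get_obs()
for k,v in o.items(): print(k,np.round(v,3))
for n in ['scene','side','wrist']:
    c=snap(n,n+'0'); print(n,c['fx'],c['cx'],c['cy'],'pos',-np.array(c['R']).T@np.array(c['t']))
E
```

```text
time_s 0.0
qpos [-63.536  18.438  -4.017  83.176   1.295  78.541  -3.262]
joint_velocities [ 0.109  0.064 -0.002  0.094 -0.008  0.036 -0.072]
effort [ 1.0000e-03 -4.9129e+01 -4.0300e-01 -3.1252e+01 -6.4000e-02  4.4000e-02
  0.0000e+00]
tool_pos [0.281 0.585 0.221]
tool_rot [-177.183   89.89  -112.837]
force [ 0.148 -0.996 -0.719]
wrist_torque [-0.045  0.036  0.027]
grip_width 0.087
scene 478.51483504008525 278.1441676653698 209.3953373680176 pos [1.37740893 0.3246542  1.04227074]
side 542.3664886593821 281.9594632971656 204.48372467822514 pos [ 0.08130722 -0.97750485  0.74453072]
wrist 320.1383877112094 280.6325222825332 208.31316871045547 pos [0.21838471 0.61615423 0.38335568]
```

View pics/scene0.png

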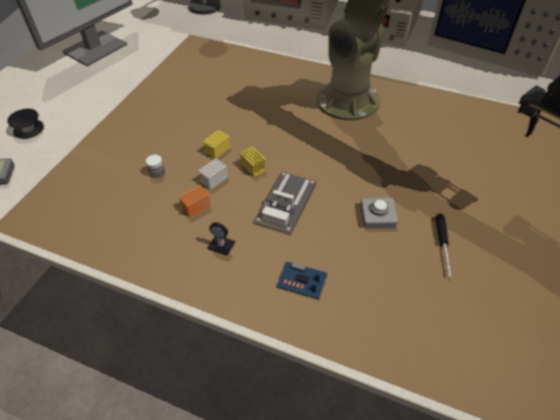

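View pics/side0.png

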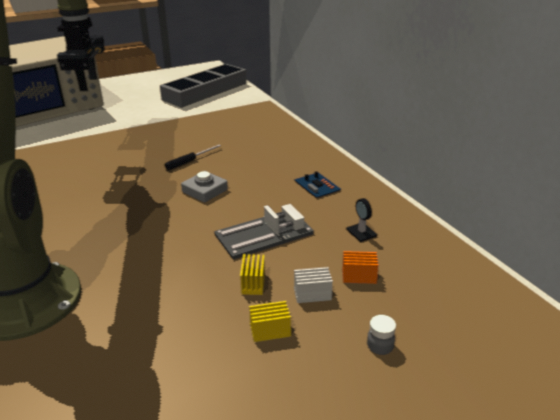

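View pics/wrist0.png

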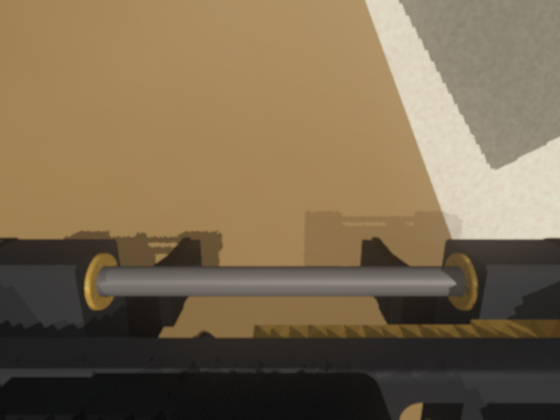

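Bare-aluminium candidate: scene (213,174) / side (313,285). The look-alikes are two yellow blocks at scene (217,143) and (253,161), and an orange one at (195,201). Only the grey one fits the description, so I'll enlarge it along with the fixture and button.

Run:
```python
from h import *
for tag,boxes in {'scene0':[(140,120,140,105),(245,160,90,80),(350,185,60,50)],'side0':[(230,240,160,110),(205,190,120,75),(170,160,70,50)]}.items():
    im=cv2.imread(f'pics/{tag}.png'); 
    for i,(x,y,w,h) in enumerate(boxes):
        s=min(800/w,600/h); s=int(min(s,8)); cv2.imwrite(f'pics/{tag}_c{i}.png',cv2.resize(im[y:y+h,x:x+w],None,fx=s,fy=s,interpolation=cv2.INTER_CUBIC)); print(tag,i,s)
```

```text
scene0 0 5
scene0 1 7
scene0 2 8
side0 0 5
side0 1 6
side0 2 8
```

View pics/scene0_c0.png

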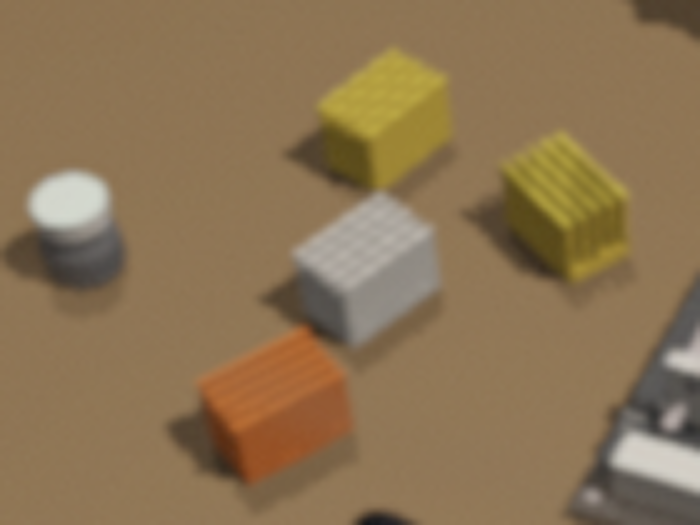

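View pics/scene0_c1.png

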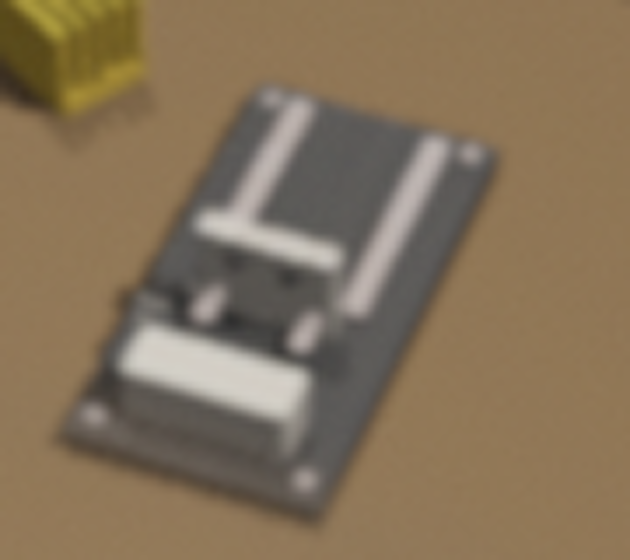

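View pics/scene0_c2.png

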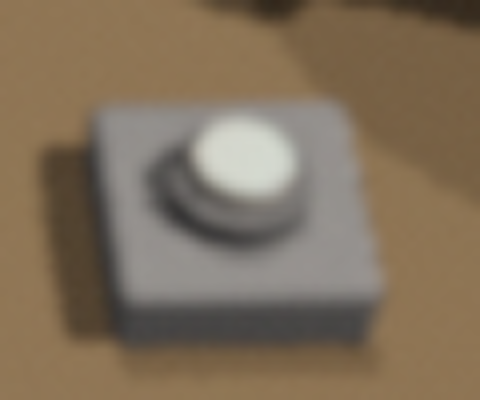

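View pics/side0_c0.png

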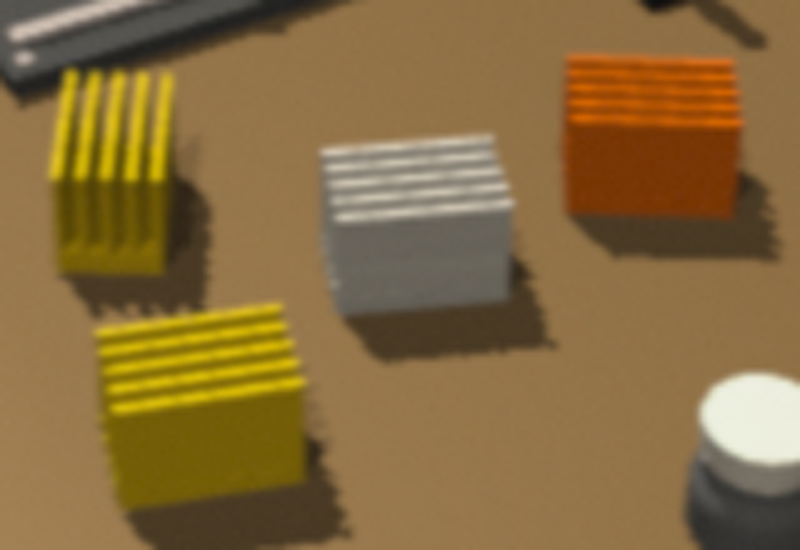

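View pics/side0_c1.png

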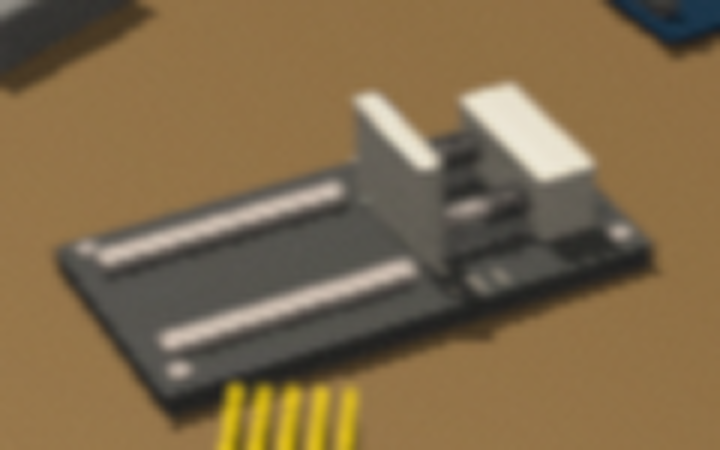

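View pics/side0_c2.png

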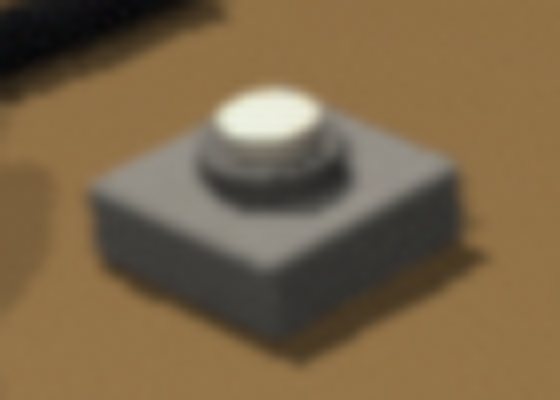

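```bash
cat > fit.py <<'E'
from h import *
from scipy.optimize import least_squares
S=load('scene0');D=load('side0')
def un(pts,off,s): return [((x+.5)/s-.5+off[0],(y+.5)/s-.5+off[1]) for x,y in pts]
def R2(a): return np.array([[np.cos(a),-np.sin(a)],[np.sin(a),np.cos(a)]])
def fit(obs,x0):  # obs: list (cam, local xyz, uv)
    def f(p):
        r=[]
        for c,l,uv in obs:
            w=np.r_[p[:2]+R2(p[2])@np.array(l[:2]),l[2]]; r+=list(proj(c,w)-uv)
        return r
    s=least_squares(f,x0,loss='soft_l1'); return s.x,np.array(s.fun).reshape(-1,2)
if __name__=='__main__':
    for n,c,u in [('S',S,un([(245,155)],(350,185),8)[0]),('D',D,un([(270,115)],(170,160),8)[0])]: print('btn',n,pix2z(c,*u,.048))
    a=un([(294,257),(381,194),(438,236),(348,291)],(140,120),5); b=un([(321,151),(493,136),(513,204),(337,219)],(230,240),5)
    for c,q in((S,a),(D,b)):
        P=np.array([pix2z(c,*u,.05)[:2] for u in q]); print(P.round(4),P.mean(0).round(4),[np.linalg.norm(P[i]-P[(i+1)%4]).round(4) for i in range(4)])
    # fixture
    a=un([(255,88),(497,150),(320,510),(65,432)],(245,160),7)
    for u in a: print('bedS',pix2z(S,*u,.012).round(4))
    b=un([(60,248),(170,395),(650,250)],(205,190),6)
    for u in b: print('bedD',pix2z(D,*u,.012).round(4))
E
python3 fit.py
```

```text
btn S [0.47356441 0.2365328  0.048     ]
btn D [0.48119948 0.24358341 0.048     ]
[[ 0.5501 -0.2901]
 [ 0.4831 -0.2675]
 [ 0.5026 -0.2193]
 [ 0.5629 -0.2474]] [ 0.5247 -0.256 ] [np.float64(0.0707), np.float64(0.0519), np.float64(0.0665), np.float64(0.0446)]
[[ 0.4993 -0.2252]
 [ 0.5659 -0.2495]
 [ 0.5503 -0.2896]
 [ 0.4846 -0.2651]] [ 0.525  -0.2574] [np.float64(0.0709), np.float64(0.043), np.float64(0.0701), np.float64(0.0425)]
bedS [ 0.4286 -0.0779  0.012 ]
bedS [0.4244 0.0319 0.012 ]
bedS [0.6328 0.0341 0.012 ]
bedS [ 0.6346 -0.0741  0.012 ]
bedD [0.4264 0.0309 0.012 ]
bedD [ 0.4271 -0.0768  0.012 ]
bedD [ 0.631  -0.0791  0.012 ]
```

```bash
cat > fit2.py <<'E'
from fit import *
a=un([(294,257),(381,194),(438,236),(348,291)],(140,120),5); b=un([(321,151),(493,136),(513,204),(337,219)],(230,240),5)
A=(.035,-.022,.05);B=(-.035,-.022,.05);C=(-.035,.022,.05);E_=(.035,.022,.05)
# yaw~-20: scene left=(.55,-.29)->A ; top->B ; right->C ; front->E
obs=[(S,l,u) for l,u in zip((A,B,C,E_),a)]+[(D,l,u) for l,u in zip((C,E_,A,B),b)]
x,r=fit(obs,[.525,-.256,-.35]); print('sink',x.round(4),np.degrees(x[2])); print(r.round(1).tolist())
a=un([(255,88),(497,150),(320,510),(65,432)],(245,160),7); b=un([(60,248),(170,395),(650,250)],(205,190),6)
c0,c1,c2,c3=(-.085,-.055,.012),(-.085,.055,.012),(.125,.055,.012),(.125,-.055,.012)
obs=[(S,l,u) for l,u in zip((c0,c1,c2,c3),a)]+[(D,l,u) for l,u in zip((c1,c0,c3),b)]
# plate top ends (centre of top thickness) x=.040,y=+-.029,z=.0595
obs+=[(S,l,u) for l,u in zip(((.04,-.029,.0595),(.04,.029,.0595)),un([(200,218),(340,258)],(245,160),7))]
obs+=[(D,l,u) for l,u in zip(((.04,.029,.0595),(.04,-.029,.0595)),un([(367,97),(430,165)],(205,190),6))]
# rails top start centre
obs+=[(S,l,u) for l,u in zip(((-.075,-.031,.018),(-.075,.031,.018),(.03,.031,.018)),un([(298,101),(436,141),(357,312)],(245,160),7))]
obs+=[(D,l,u) for l,u in zip(((-.075,.031,.018),(-.075,-.031,.018),(.03,.031,.018),(.03,-.031,.018)),un([(106,258),(168,342),(340,190),(413,268)],(205,190),6))]
x,r=fit(obs,[.512,-.022,0]); print('fix',x.round(4),np.degrees(x[2])); print(r.round(1).tolist())
for n,u,v,z in [('yel1',217,140,.05),('yel2',253,158,.05),('or',195,197,.05),('lens',220,243,.0),('jar',153,161,.055),('board',302,280,.01)]: print(n,pix2z(S,u,v,z).round(3))
print(np.round(env.get_obs()['tool_pos'],4))
from scipy.spatial.transform import Rotation as Ro
print(Ro.from_euler('xyz',env.get_obs()['tool_rot'],degrees=True).as_matrix().round(3))
E
python3 fit2.py
```

```text
sink [ 0.5249 -0.2569 -0.3555] -20.366364631501995
[[0.1, 0.0], [0.4, 0.5], [-1.0, -1.0], [-0.7, 0.5], [-0.0, -0.4], [-0.5, -0.2], [-0.1, 0.1], [0.0, 0.1]]
fix [ 0.5098 -0.0221  0.0154] 0.8799869200229721
[[0.2, -0.7], [-0.1, -0.1], [0.1, 0.4], [-0.5, 0.2], [-1.1, 0.1], [-0.3, 0.6], [0.9, -1.4], [0.1, 0.6], [-0.5, 0.5], [-0.5, -0.2], [0.5, 0.3], [0.3, 0.3], [0.0, -0.1], [-1.1, 0.3], [-1.0, 0.3], [-0.4, 0.2], [0.3, -0.4], [0.1, -0.4]]
yel1 [ 0.408 -0.303  0.05 ]
yel2 [ 0.44  -0.164  0.05 ]
or [ 0.644 -0.249  0.05 ]
lens [ 0.73  -0.132  0.   ]
jar [ 0.568 -0.434  0.055]
board [0.761 0.117 0.01 ]
[0.2813 0.5855 0.2217]
[[-0.001 -0.901  0.433]
 [-0.001  0.433  0.901]
 [-1.    -0.    -0.002]]
```

>>> drive_tool(
  increments=[
    [[0,-0.4,-0.28],[0,0,0]],
    [[0,-0.8,-0.56],[0,0,0]],
    [[0,-0.8,-0.56],[0,0,0]],
    [[0,-0.8,-0.56],[0,0,0]],
    [[0,-0.8,-0.56],[0,0,0]],
    [[0,-0.8,-0.56],[0,0,0]],
    [[0,-0.8,-0.56],[0,0,0]],
    [[0,-0.8,-0.56],[0,0,0]],
    [[0,-0.8,-0.56],[0,0,0]],
    [[0,-0.8,-0.56],[0,0,0]],
  ],
  hand=-1,
)

```text
time_s: 1.15
tool_pos: [0.464, 0.2593, 0.2226]
tool_rot: [-57.4, 90.0, 6.9]
force: [0.7, -0.9, -0.6]
grip_width: 0.0152
```

>>> drive_tool(
  increments=[
    [[0.5,-0.4,-0.3],[0,0,0]],
    [[0.8,0,0],[0,0,0]],
    [[0.8,0,0],[0,0,0]],
    [[0.5,0,0],[0,0,0]],
    [[0,0,0],[0,0,0]],
  ],
)

```text
time_s: 1.65
tool_pos: [0.4704, 0.2419, 0.1155]
tool_rot: [150.2, 89.6, -145.5]
force: [-0.4, 0.2, 0.0]
grip_width: 0.0006
```

```bash
cat > st.py <<'E'
from h import *
from scipy.spatial.transform import Rotation as Ro
o=env.get_obs(); R=Ro.from_euler('xyz',o['tool_rot'],degrees=True).as_matrix(); p=np.array(o['tool_pos'])
def st(tgt=None):
    print('t',o['time_s'],'p',p.round(4),'F',np.round(o['force'],2),'w',round(float(o['grip_width']),4),'q',np.round(o['qpos'],0),'zyaw',np.degrees(np.arctan2(R[1,2],R[0,2])).round(2),'tilt',R[2].round(3))
    if tgt is not None: print('units',(R.T@(np.array(tgt)-p)/.04).round(3))
E
python3 - <<'E'
from st import *
st([.477,.240,.06])
for n in('scene','side'): 
    c=snap(n,n+'1'); u=proj(c,p); print(n,u)
    x,y=[int(q)-40 for q in u]; im=c['frame'][max(y-20,0):y+60,x:x+80,::-1]; cv2.imwrite(f'pics/{n}1c.png',cv2.resize(im,None,fx=6,fy=6,interpolation=cv2.INTER_CUBIC))
E
python3 -c "
import cv2,numpy as np
a=cv2.imread('pics/scene1c.png');b=cv2.imread('pics/side1c.png');h=min(a.shape[0],b.shape[0]);i=np.hstack([a[:h],b[:h]]);cv2.imwrite('pics/b1.png',cv2.resize(i,(800,400)))"
```

```text
t 1.65 p [0.4704 0.2419 0.1155] F [-0.4   0.2   0.01] w 0.0006 q [-40.   9.  10. 108.  -2.  64.  36.] zyaw 64.26 tilt [-1.     0.003 -0.006]
units [ 1.386 -0.175  0.037]
scene [386.27987578 186.86902888]
side [197.4942664  152.27998906]
```

View pics/b1.png

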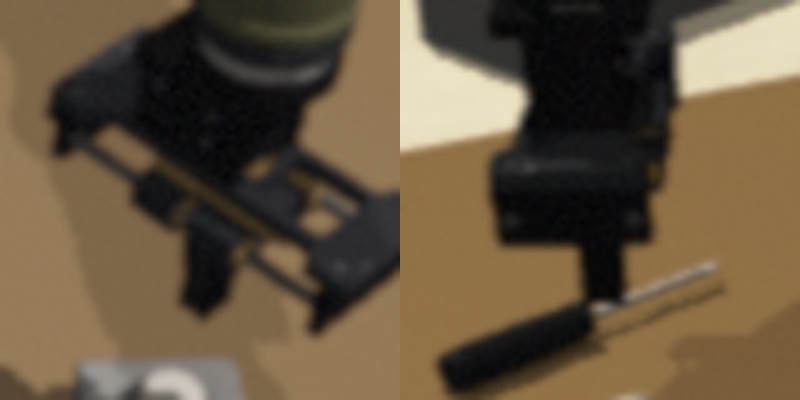

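>>> drive_tool(
  increments=[
    [[0.5,-0.17,0.03],[0,0,0]],
    [[0.5,0,0],[0,0,0]],
    [[0.4,0,0],[0,0,0]],
    [[0.1,0,0],[0,0,0]],
    [[0.05,0,0],[0,0,0]],
    [[0.05,0,0],[0,0,0]],
  ],
)

```text
time_s: 2.35
tool_pos: [0.4803, 0.2434, 0.056]
tool_rot: [-32.3, 89.8, 32.1]
force: [-0.1, 0.0, -0.4]
grip_width: 0.0001
```

>>> drive_tool(
  increments=[
    [[0.04,0,0],[0,0,0]],
    [[0.04,0,0],[0,0,0]],
    [[0,0,0],[0,0,0]],
  ],
)

```text
time_s: 2.65
tool_pos: [0.4798, 0.2432, 0.0519]
tool_rot: [-32.0, 89.9, 32.4]
force: [0.7, 0.2, 1.3]
grip_width: 0.0003
```

>>> drive_tool(
  increments=[
    [[0.06,0,0],[0,0,0]],
    [[0.06,0,0],[0,0,0]],
    [[0,0,0],[0,0,0]],
  ],
)

```text
time_s: 2.95
tool_pos: [0.4798, 0.2432, 0.0469]
tool_rot: [-32.2, 89.9, 32.1]
force: [0.6, 0.2, 4.6]
grip_width: -0.0
```

>>> drive_tool(
  increments=[
    [[0.06,0,0],[0,0,0]],
    [[0.06,0,0],[0,0,0]],
    [[0,0,0],[0,0,0]],
  ],
)

```text
time_s: 3.25
tool_pos: [0.48, 0.2433, 0.0459]
tool_rot: [4.2, 89.9, 68.5]
force: [-8.6, -4.1, 29.6]
grip_width: 0.0009
```

Run:
```python
from st import *
st()
L=[]
for n in('scene','side'): 
    c=snap(n,n+'2'); u=proj(c,[.48,.243,.045]); print(n,u)
    x,y=[int(q)-35 for q in u]; L.append(cv2.resize(c['frame'][y:y+70,x:x+70,::-1],(400,400),interpolation=cv2.INTER_CUBIC))
cv2.imwrite('pics/b2.png',np.hstack(L))
```

```text
t 3.25 p [0.48   0.2433 0.0459] F [-8.64 -4.1  29.61] w 0.0009 q [-39.  14.  10. 111.  -3.  56.  37.] zyaw 64.33 tilt [-1.     0.     0.001]
scene [381.72055787 206.95795115]
side [203.05637163 175.12112322]
```

View pics/b2.png

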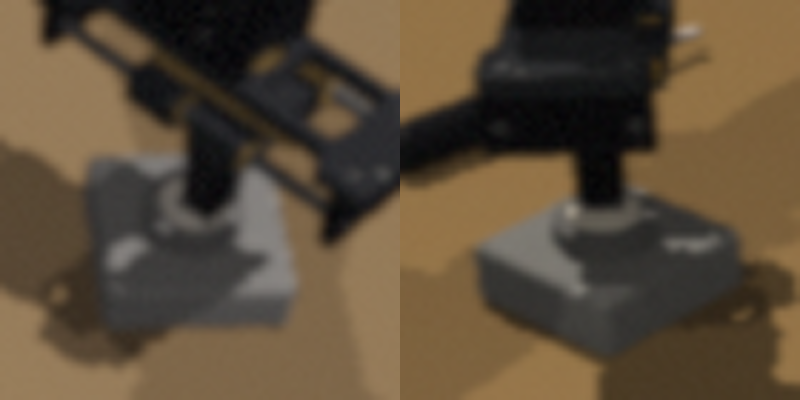

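>>> drive_tool(
  increments=[
    [[-0.2,0,0],[0,0,0]],
    [[-0.4,0,0],[0,0,0]],
    [[-0.7,0,0],[0,0,0]],
    [[-0.8,0,0],[0,0,0]],
    [[-0.8,0,0],[0,0,0]],
    [[-0.6,0,0],[0,0,0]],
    [[-0.2,0,0],[0,0,0]],
  ],
  hand=1,
)

```text
time_s: 4.05
tool_pos: [0.4802, 0.2434, 0.192]
tool_rot: [-30.5, 89.8, 33.8]
force: [0.3, -0.1, -0.5]
grip_width: 0.0485
```

>>> drive_tool(
  increments=[
    [[0,-0.25,-0.4],[0,0,0]],
    [[0,-0.46,-0.77],[0,0,0]],
    [[0,-0.46,-0.77],[0,0,0]],
    [[0,-0.46,-0.77],[0,0,0]],
    [[0,-0.46,-0.77],[0,0,0]],
    [[0,-0.46,-0.77],[0,0,0]],
    [[0,-0.46,-0.77],[0,0,0]],
    [[0,-0.46,-0.77],[0,0,0]],
    [[0,-0.46,-0.77],[0,0,0]],
    [[0,-0.46,-0.77],[0,0,0]],
  ],
)

```text
time_s: 5.05
tool_pos: [0.5095, -0.0987, 0.1882]
tool_rot: [113.8, 89.9, 178.2]
force: [0.5, 0.3, -0.6]
grip_width: 0.087
```

>>> drive_tool(
  increments=[
    [[0,-0.46,-0.77],[0,0,0]],
    [[0,-0.46,-0.77],[0,0,0]],
    [[0,-0.46,-0.77],[0,0,0]],
    [[0,-0.46,-0.77],[0,0,0]],
    [[0,-0.2,-0.4],[0,0,0]],
    [[0,0,0],[-0.044,0,0]],
    [[0,0,0],[0,0,0]],
    [[0,0,0],[0,0,0]],
  ],
)

```text
time_s: 5.85
tool_pos: [0.5234, -0.2575, 0.1885]
tool_rot: [85.9, 89.9, 155.5]
force: [-0.8, 0.5, -1.2]
grip_width: 0.087
```

Run:
```python
from st import *
st([.525,-.257,.14])
for n in('scene','side','wrist'): 
    c=snap(n,n+'3'); print(n,proj(c,p))
```

```text
t 5.85 p [ 0.5234 -0.2575  0.1885] F [-0.77  0.49 -1.17] w 0.087 q [ -7.  13.  36.  97.  -8.  73. 100.] zyaw 69.54 tilt [-1.     0.002  0.   ]
units [ 1.213 -0.036  0.026]
scene [206.54001626 131.74220343]
side [314.09403394 217.33301009]
wrist [280.26196154 255.01919232]
```

View pics/wrist3.png

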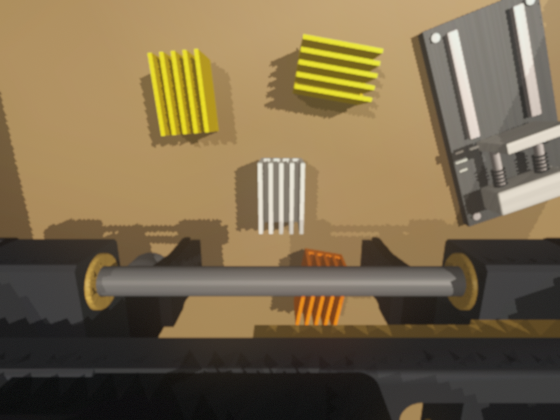

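View pics/scene3.png

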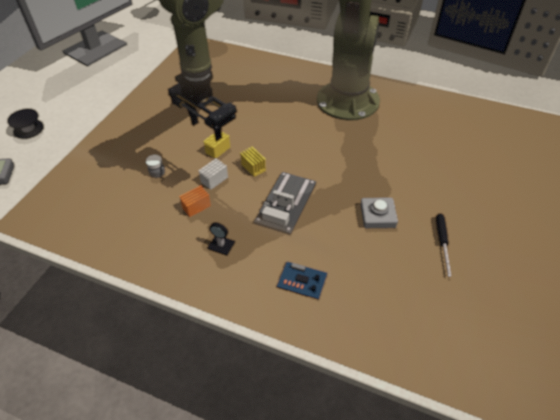

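View pics/side3.png

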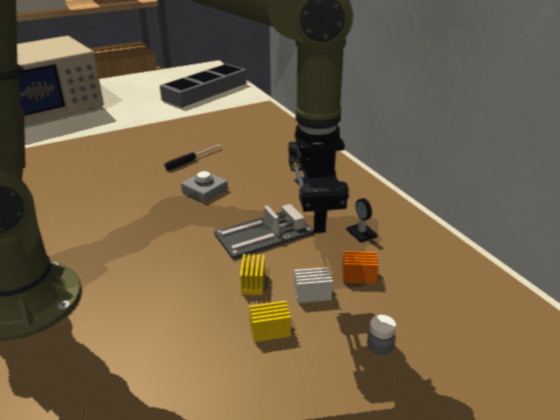

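The wrist view shows the sink's fins running straight up the image at u≈258–305, v≈160–234, which is centred on the jaws. The orange block is at (320,290) and the yellow ones are at (185,92) and (340,68). The button (scene 380,206) looks up again.

Run:
```python
from fit import *
W=load('wrist3')
P=np.array([pix2z(W,u,v,.05)[:2] for u,v in [(258,160),(305,160),(304,234),(258,234)]]); print(P.round(4).tolist(),P.mean(0))
# fin line angle
d=P[3]-P[0]; print(np.degrees(np.arctan2(d[1],d[0])))
for u,v in [(422,36),(470,224),(530,0)]: print('bed',pix2z(W,u,v,.012).round(4))
cv2.imwrite('pics/w3c.png',cv2.resize(W['frame'][140:250,230:340,::-1],None,fx=5,fy=5,interpolation=cv2.INTER_CUBIC))
cv2.imwrite('pics/w3f.png',cv2.resize(W['frame'][0:235,400:560,::-1],None,fx=2.5,fy=2.5,interpolation=cv2.INTER_CUBIC))
```

```text
[[0.4819, -0.2646], [0.4972, -0.2234], [0.5659, -0.2485], [0.55, -0.2913]] [ 0.52376179 -0.25695967]
-21.446484324069136
bed [ 0.4296 -0.0781  0.012 ]
bed [ 0.6326 -0.074   0.012 ]
bed [0.4351 0.0238 0.012 ]
```

View pics/w3c.png

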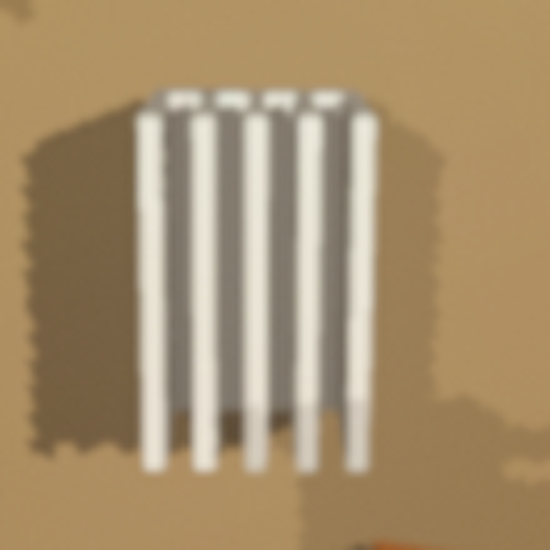

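View pics/w3f.png

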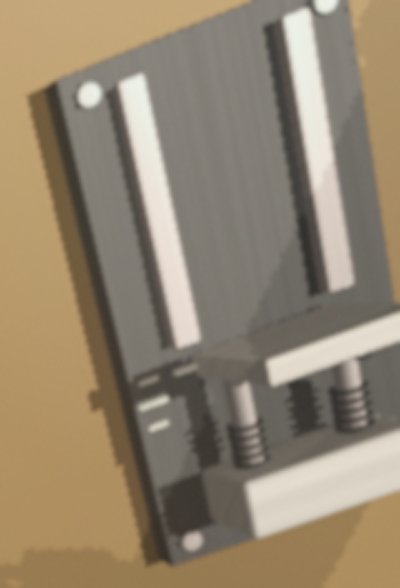

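>>> drive_tool(
  increments=[
    [[0.5,-0.05,0],[0,0,0]],
    [[0.8,0,0],[0,0,0]],
    [[0.8,0,0],[0,0,0]],
    [[0.6,0,0],[0,0,0]],
    [[0.5,0,0],[0,0,0]],
    [[0.4,0,0],[0,0,0]],
    [[0.3,0,0],[0,0,0]],
    [[0.2,0,0],[0,0,0]],
    [[0,0,0],[0,0,0]],
  ],
)

```text
time_s: 6.9
tool_pos: [0.5254, -0.2586, 0.025]
tool_rot: [90.1, 89.9, 159.7]
force: [0.1, 0.5, 0.0]
grip_width: 0.0868
```

>>> drive_tool(
  increments=[
    [[0,0,0],[0,0,0]],
    [[0,0,0],[0,0,0]],
    [[0,0,0],[0,0,0]],
    [[0,0,0],[0,0,0]],
    [[0,0,0],[0,0,0]],
    [[0,0,0],[0,0,0]],
    [[0,0,0],[0,0,0]],
  ],
  hand=-1,
  squeeze=40,
)

```text
time_s: 7.6
tool_pos: [0.5259, -0.2587, 0.0259]
tool_rot: [-7.1, 90.0, 62.5]
force: [0.7, 0.2, 1.8]
grip_width: 0.0436
```

Run:
```python
from st import *
st()
L=[]
for n in('scene','side'): 
    c=snap(n,n+'4'); u=proj(c,[.525,-.257,.04]); print(n,u)
    x,y=[int(q)-35 for q in u]; L.append(cv2.resize(c['frame'][y:y+70,x:x+70,::-1],(400,400),interpolation=cv2.INTER_CUBIC))
cv2.imwrite('pics/b4.png',np.hstack(L))
```

```text
t 7.6 p [ 0.5259 -0.2587  0.0259] F [0.71 0.15 1.83] w 0.0436 q [ -4.  23.  33. 105. -15.  56. 105.] zyaw 69.63 tilt [-1. -0.  0.]
scene [212.76653397 170.79898426]
side [312.60230482 278.75810643]
```

View pics/b4.png

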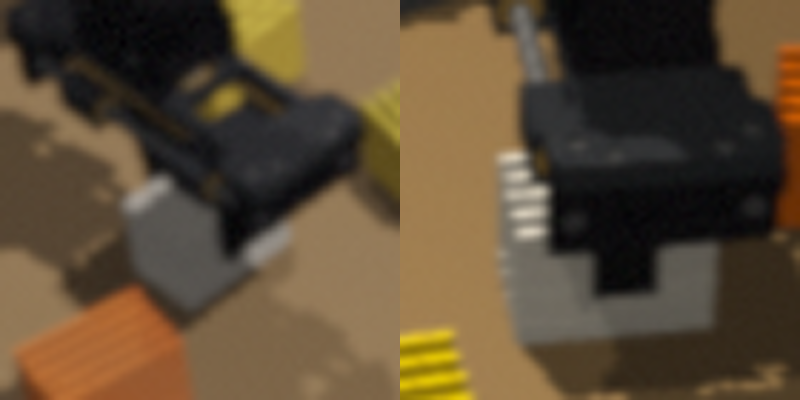

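>>> drive_tool(
  increments=[
    [[-0.2,0,0],[0,0,0]],
    [[-0.5,0,0],[0,0,0]],
    [[-0.5,0,0],[0,0,0]],
    [[-0.5,0,0],[0,0,0]],
    [[-0.5,0,0],[0,0,0]],
    [[-0.3,0,0],[-0.045,0,0]],
    [[0,0,0],[-0.045,0,0]],
    [[0,0,0],[-0.045,0,0]],
    [[0,0,0],[-0.042,0,0]],
    [[0,0,0],[0,0,0]],
  ],
)

```text
time_s: 8.7
tool_pos: [0.5253, -0.2591, 0.1258]
tool_rot: [75.4, 90.0, 166.2]
force: [-0.0, 0.5, -1.2]
grip_width: 0.0441
```

Run:
```python
from st import *
st([.490,-.0224,.126])
W=snap('wrist','wrist5')
```

```text
t 8.7 p [ 0.5253 -0.2591  0.1258] F [-0.01  0.52 -1.23] w 0.0441 q [ -4.  16.  32. 101.  -9.  66. 122.] zyaw 90.86 tilt [-1.  0.  0.]
units [-4.00e-03  7.94e-01  5.93e+00]
```

View pics/wrist5.png

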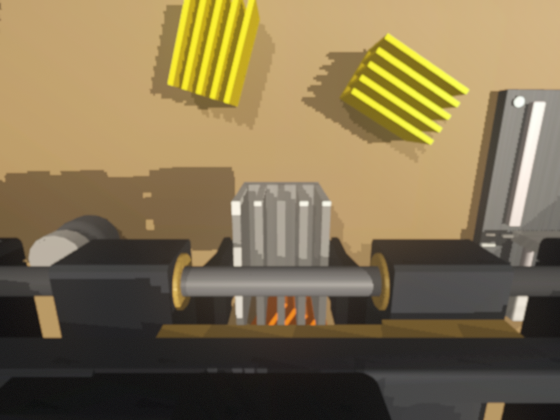

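>>> drive_tool(
  increments=[
    [[0,0.05,0.3],[0,0,0]],
    [[0,0.1,0.7],[0,0,0]],
    [[0,0.1,0.8],[0,0,0]],
    [[0,0.1,0.8],[0,0,0]],
    [[0,0.1,0.8],[0,0,0]],
    [[0,0.1,0.8],[0,0,0]],
    [[0,0.1,0.8],[0,0,0]],
    [[0,0.1,0.6],[0,0,0]],
    [[0,0.05,0.3],[0,0,0]],
    [[0,0,0],[0,0,0]],
  ],
)

```text
time_s: 9.75
tool_pos: [0.4897, -0.0214, 0.1258]
tool_rot: [9.6, 90.0, 100.6]
force: [0.1, -0.5, -1.4]
grip_width: 0.0437
```

>>> drive_tool(
  increments=[
    [[0.3,0,0],[0,0,0]],
    [[0.4,0,0],[0,0,0]],
    [[0.4,0,0],[0,0,0]],
    [[0.2,0,0],[0,0,0]],
    [[0,0,0],[0,0,0]],
  ],
)

```text
time_s: 10.25
tool_pos: [0.489, -0.025, 0.0721]
tool_rot: [108.1, 89.8, -161.1]
force: [-0.2, 0.7, -1.7]
grip_width: 0.0438
```

Run:
```python
from st import *
st([.490,-.0224,.038])
W=snap('wrist','wrist6');L=[]
for n in('scene','side'): 
    c=snap(n,n+'6'); u=proj(c,[.51,-.022,.03])
    x,y=[int(q)-45 for q in u]; L.append(cv2.resize(c['frame'][y:y+90,x:x+90,::-1],(400,400),interpolation=cv2.INTER_CUBIC))
cv2.imwrite('pics/b6.png',np.hstack(L))
```

```text
t 10.25 p [ 0.489  -0.025   0.0721] F [-0.17  0.68 -1.74] w 0.0438 q [-22.   7.  23. 116.  -3.  58.  93.] zyaw 90.72 tilt [-1.     0.003 -0.001]
units [ 0.852 -0.03   0.065]
```

View pics/wrist6.png

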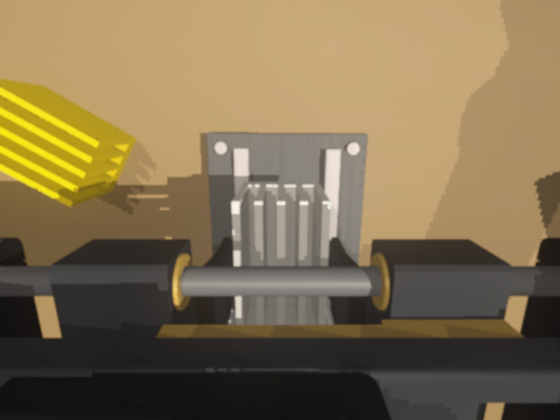

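View pics/b6.png

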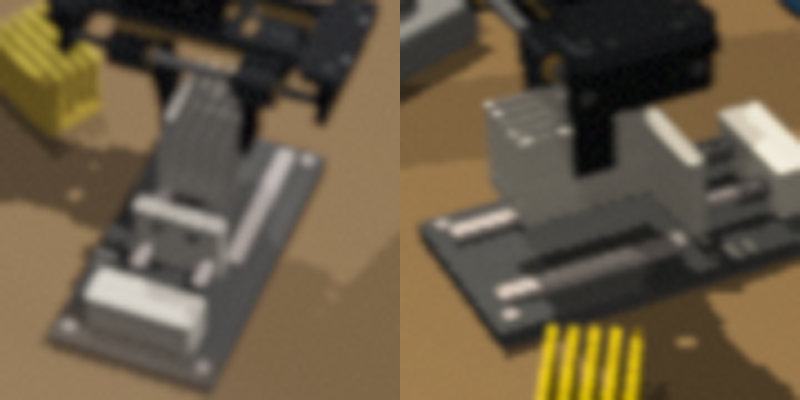

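Run:
```python
from h import *
W=load('wrist6')
cv2.imwrite('pics/w6c.png',cv2.resize(W['frame'][120:245,195:375,::-1],None,fx=4,fy=4,interpolation=cv2.INTER_CUBIC))
```

```text
(no output)
```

View pics/w6c.png

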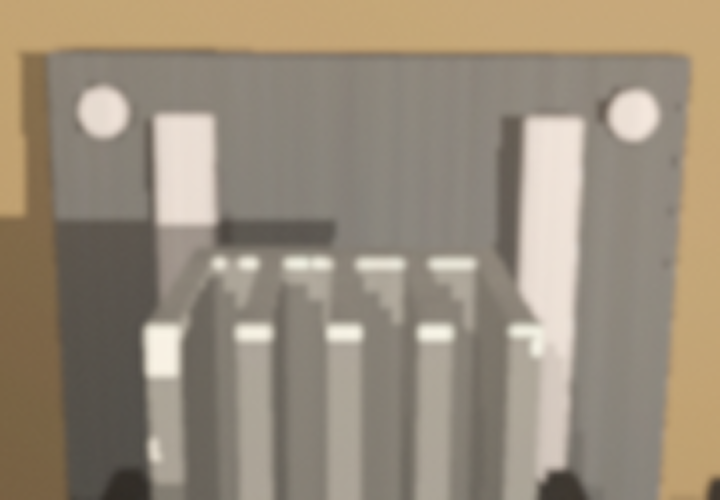

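Run:
```python
from fit import *
W=load('wrist6')
def q(pts,z): return np.array([pix2z(W,*u,z) for u in un(pts,(195,120),4)])
b=q([(50,53),(690,58)],.012); r=q([(153,114),(215,114),(522,117),(583,117)],.018); s=q([(145,325),(540,325)],.0962)
for n,P in (('bed',b),('rail',r),('sink',s)): print(n,P.round(4).tolist(),'mid',P.mean(0).round(4),'w',np.ptp(P[:,1]))
# edge direction along x, left & right bed edges
for pts in ([(50,53),(66,480)],[(690,58),(663,480)],):
    P=q(pts,.012); d=P[1]-P[0]; print('yaw',np.degrees(np.arctan2(d[1],d[0])))
d=b[1]-b[0]; print('yaw end',np.degrees(np.arctan2(-d[0],d[1])))
print(proj(W,[.489,-.025,.0721]), )
```

```text
bed [[0.4258, -0.0757, 0.012], [0.4253, 0.0324, 0.012]] mid [ 0.4255 -0.0216  0.012 ] w 0.10812954907608335
rail [[0.4353, -0.0577, 0.018], [0.4351, -0.0474, 0.018], [0.435, 0.0037, 0.018], [0.4349, 0.0138, 0.018]] mid [ 0.4351 -0.0219  0.018 ] w 0.07151438780707094
sink [[0.4526, -0.0475, 0.0962], [0.4521, -0.0038, 0.0962]] mid [ 0.4523 -0.0257  0.0962] w 0.043708943529790704
yaw -0.42847308595886024
yaw 0.8705217354245194
yaw end 0.27253066418077243
[280.80671963 256.15742225]
```

>>> drive_tool(
  increments=[
    [[0.2,0,0.07],[0,0,0]],
    [[0.2,0,0],[0,0,0]],
    [[0.2,0,0],[0,0,0]],
    [[0.1,0,0],[0,0,0]],
    [[0,0,0],[0,0,0]],
    [[0,0,0],[0,0,0]],
  ],
)

```text
time_s: 11.0
tool_pos: [0.4902, -0.0207, 0.0457]
tool_rot: [121.6, 90.0, -147.5]
force: [1.0, 1.2, -2.2]
grip_width: 0.0438
```

>>> drive_tool(
  increments=[
    [[0.04,0,0],[0,0,0]],
    [[0.04,0,0],[0,0,0]],
    [[0,0,0],[0,0,0]],
    [[0,0,0],[0,0,0]],
  ],
)

```text
time_s: 11.4
tool_pos: [0.4902, -0.0207, 0.0426]
tool_rot: [-65.1, 90.0, 25.7]
force: [-0.0, -0.2, -2.6]
grip_width: 0.0439
```

Run:
```python
from st import *
st([.490,-.0215,.038])
W=snap('wrist','wrist7');L=[]
for n in('scene','side'): 
    c=snap(n,n+'7'); u=proj(c,[.51,-.022,.03])
    x,y=[int(q)-45 for q in u]; L.append(cv2.resize(c['frame'][y:y+90,x:x+90,::-1],(400,400),interpolation=cv2.INTER_CUBIC))
cv2.imwrite('pics/b7.png',np.hstack(L))
```

```text
t 11.4 p [ 0.4902 -0.0207  0.0426] F [-0.03 -0.16 -2.6 ] w 0.0439 q [-21.   9.  22. 117.  -4.  54.  94.] zyaw 90.86 tilt [-1. -0.  0.]
units [ 0.116  0.005 -0.021]
```

View pics/b7.png

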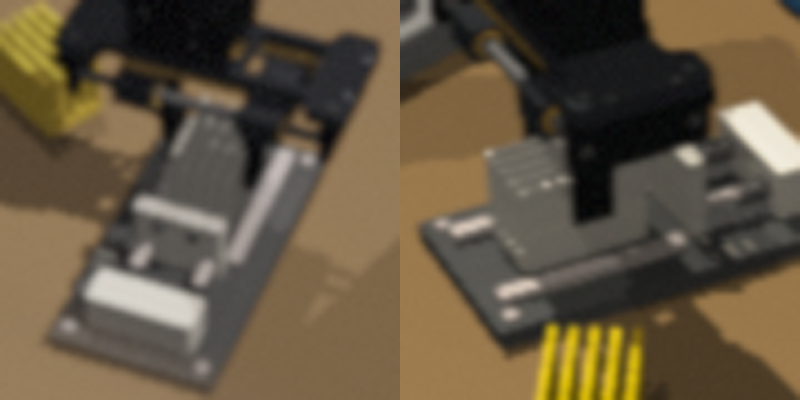

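>>> drive_tool(
  increments=[
    [[0.04,0,0],[0,0,0]],
    [[0.04,0,0],[0,0,0]],
    [[0,0,0],[0,0,0]],
    [[0,0,0],[0,0,0]],
  ],
)

```text
time_s: 11.95
tool_pos: [0.49, -0.0206, 0.0393]
tool_rot: [85.8, 90.0, 176.7]
force: [-0.8, 0.0, -2.9]
grip_width: 0.0435
```

>>> drive_tool(
  increments=[
    [[0.03,0,0],[0,0,0]],
    [[0.02,0,0],[0,0,0]],
    [[0,0,0],[0,0,0]],
    [[0,0,0],[0,0,0]],
  ],
)

```text
time_s: 12.35
tool_pos: [0.4903, -0.0206, 0.0378]
tool_rot: [-34.9, 90.0, 56.0]
force: [-2.1, -0.1, 4.2]
grip_width: 0.0435
```

>>> drive_tool(
  increments=[
    [[0.02,0,0],[0,0,0]],
    [[0,0,0],[0,0,0]],
    [[0,0,0],[0,0,0]],
  ],
)

```text
time_s: 12.65
tool_pos: [0.4903, -0.0206, 0.0378]
tool_rot: [0.9, 90.0, 91.8]
force: [-4.9, -1.1, 11.6]
grip_width: 0.0437
```

Run:
```python
from st import *
st()
W=snap('wrist','wrist8')
cv2.imwrite('pics/w8c.png',cv2.resize(W['frame'][120:245,195:375,::-1],None,fx=4,fy=4,interpolation=cv2.INTER_CUBIC))
```

```text
t 12.65 p [ 0.4903 -0.0206  0.0378] F [-4.91 -1.1  11.55] w 0.0437 q [-21.  10.  22. 118.  -5.  54.  94.] zyaw 90.86 tilt [-1.     0.     0.001]
```

View pics/w8c.png

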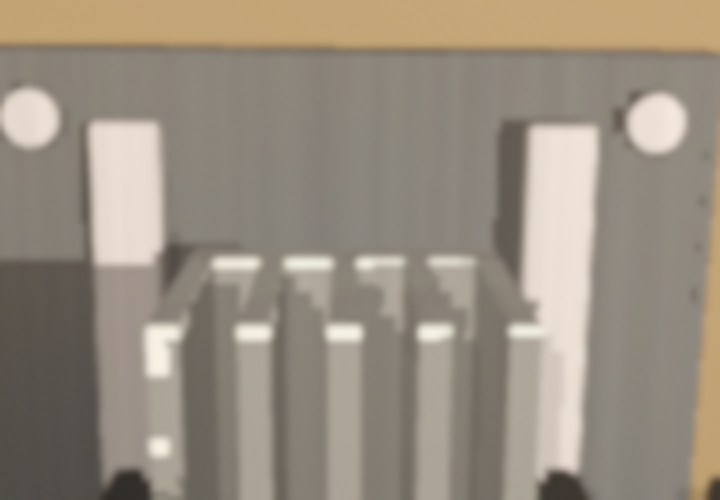

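>>> drive_tool(
  increments=[
    [[-0.02,0,0],[0,0,0]],
    [[0,-0.05,0],[0,0,0]],
    [[0,-0.05,0],[0,0,0]],
    [[0,-0.05,0],[0,0,0]],
    [[0,-0.05,0],[0,0,0]],
    [[0,-0.05,0],[0,0,0]],
    [[0,0,0],[0,0,0]],
    [[0,0,0],[0,0,0]],
  ],
)

```text
time_s: 13.5
tool_pos: [0.491, -0.0206, 0.0382]
tool_rot: [83.8, 88.8, 174.6]
force: [-29.4, 0.8, 38.8]
grip_width: 0.044
```

>>> drive_tool(
  increments=[
    [[0,-0.03,0],[0,0,0]],
    [[0,-0.03,0],[0,0,0]],
    [[0,-0.03,0],[0,0,0]],
    [[0,-0.03,0],[0,0,0]],
    [[0,0,0],[0,0,0]],
    [[0,0,0],[0,0,0]],
  ],
)

```text
time_s: 14.1
tool_pos: [0.5038, -0.0204, 0.0378]
tool_rot: [78.5, 89.8, 169.4]
force: [-6.5, 0.0, 10.6]
grip_width: 0.0437
```

>>> drive_tool(
  increments=[
    [[-0.03,0,0],[0,0,0]],
    [[0,0,0],[0,0,0]],
    [[0,0,0],[0,0,0]],
  ],
)

```text
time_s: 14.4
tool_pos: [0.5049, -0.0204, 0.0381]
tool_rot: [-167.1, 90.0, -76.2]
force: [0.3, -0.4, -1.8]
grip_width: 0.0436
```

Run:
```python
from st import *
st()
L=[]
for n in('scene','side'): 
    c=snap(n,n+'9'); u=proj(c,[.53,-.022,.03])
    x,y=[int(q)-40 for q in u]; L.append(cv2.resize(c['frame'][y:y+80,x:x+80,::-1],(400,400),interpolation=cv2.INTER_CUBIC))
cv2.imwrite('pics/b9.png',np.hstack(L))
```

```text
t 14.4 p [ 0.5049 -0.0204  0.0381] F [ 0.32 -0.4  -1.81] w 0.0436 q [-21.  11.  22. 116.  -5.  54.  95.] zyaw 90.87 tilt [-1. -0. -0.]
```

View pics/b9.png

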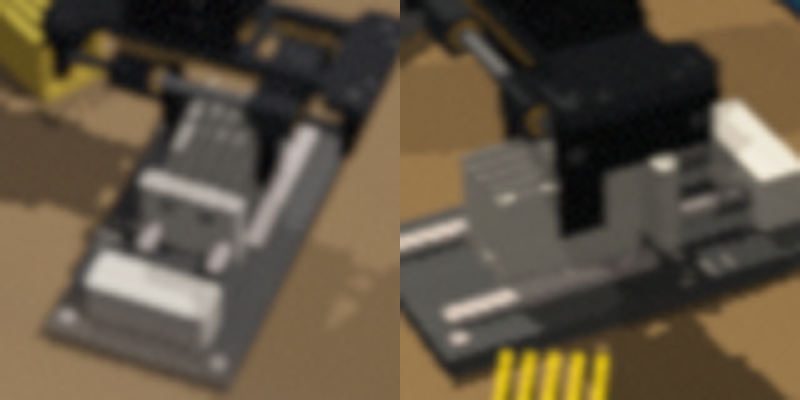

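>>> drive_tool(
  increments=[
    [[0,-0.025,0],[0,0,0]],
    [[0,-0.025,0],[0,0,0]],
    [[0,-0.025,0],[0,0,0]],
    [[0,0,0],[0,0,0]],
    [[0,0,0],[0,0,0]],
  ],
)

```text
time_s: 15.0
tool_pos: [0.508, -0.0204, 0.0386]
tool_rot: [-68.0, 90.0, 22.9]
force: [-0.4, 0.2, -2.1]
grip_width: 0.0434
```

>>> drive_tool(
  increments=[
    [[0,-0.025,0],[0,0,0]],
    [[0,0,0],[0,0,0]],
    [[0,0,0],[0,0,0]],
  ],
)

```text
time_s: 15.3
tool_pos: [0.509, -0.0204, 0.0386]
tool_rot: [-59.3, 90.0, 31.6]
force: [-0.4, 0.4, -1.3]
grip_width: 0.0438
```

>>> drive_tool(
  increments=[
    [[0,-0.025,0],[0,0,0]],
    [[0,0,0],[0,0,0]],
    [[0,0,0],[0,0,0]],
  ],
)

```text
time_s: 15.6
tool_pos: [0.51, -0.0203, 0.0386]
tool_rot: [-63.3, 90.0, 27.5]
force: [-0.2, 0.4, -2.9]
grip_width: 0.0438
```

>>> drive_tool(
  increments=[
    [[0,-0.025,0],[0,0,0]],
    [[0,0,0],[0,0,0]],
    [[0,0,0],[0,0,0]],
  ],
)

```text
time_s: 15.9
tool_pos: [0.511, -0.0204, 0.0386]
tool_rot: [-55.5, 90.0, 35.4]
force: [0.6, -0.7, -2.1]
grip_width: 0.0437
```

>>> drive_tool(
  increments=[
    [[0,-0.025,0],[0,0,0]],
    [[0,0,0],[0,0,0]],
    [[0,0,0],[0,0,0]],
  ],
)

```text
time_s: 16.2
tool_pos: [0.5114, -0.0203, 0.0384]
tool_rot: [83.9, 89.9, 174.8]
force: [-1.8, -0.2, -0.9]
grip_width: 0.0438
```

>>> drive_tool(
  increments=[
    [[0,-0.025,0],[0,0,0]],
    [[0,0,0],[0,0,0]],
    [[0,0,0],[0,0,0]],
  ],
)

```text
time_s: 16.5
tool_pos: [0.5124, -0.0203, 0.0384]
tool_rot: [84.6, 89.9, 175.5]
force: [-3.5, -0.4, 0.5]
grip_width: 0.0439
```

>>> drive_tool(
  increments=[
    [[0,-0.025,0],[0,0,0]],
    [[0,0,0],[0,0,0]],
    [[0,0,0],[0,0,0]],
  ],
)

```text
time_s: 16.8
tool_pos: [0.5135, -0.0203, 0.0384]
tool_rot: [86.9, 90.0, 177.8]
force: [-4.0, 0.6, -0.5]
grip_width: 0.0439
```

>>> drive_tool(
  increments=[
    [[0,-0.025,0],[0,0,0]],
    [[0,0,0],[0,0,0]],
    [[0,0,0],[0,0,0]],
  ],
)

```text
time_s: 17.1
tool_pos: [0.5146, -0.0203, 0.0384]
tool_rot: [88.3, 90.0, 179.2]
force: [-5.5, -0.3, 0.4]
grip_width: 0.0438
```

>>> drive_tool(
  increments=[
    [[0,-0.02,0],[0,0,0]],
    [[0,-0.02,0],[0,0,0]],
    [[0,-0.02,0],[0,0,0]],
    [[0,-0.02,0],[0,0,0]],
    [[0,-0.02,0],[0,0,0]],
    [[0,0,0],[0,0,0]],
    [[0,0,0],[0,0,0]],
  ],
)

```text
time_s: 17.8
tool_pos: [0.5178, -0.0203, 0.0384]
tool_rot: [84.7, 89.9, 175.6]
force: [-6.9, -0.3, 2.6]
grip_width: 0.0436
```

>>> drive_tool(
  increments=[
    [[0,-0.02,0],[0,0,0]],
    [[0,-0.02,0],[0,0,0]],
    [[0,-0.02,0],[0,0,0]],
    [[0,0,0],[0,0,0]],
    [[0,0,0],[0,0,0]],
    [[0,0,0],[0,0,0]],
    [[0,0,0],[0,0,0]],
  ],
)

```text
time_s: 18.5
tool_pos: [0.5197, -0.0203, 0.0384]
tool_rot: [85.1, 89.8, 175.9]
force: [-8.8, -0.4, 3.8]
grip_width: 0.044
```

Run:
```python
from st import *
st()
L=[];c=snap('wrist','wrist10')
for n in('scene','side'): 
    c=snap(n,n+'10'); u=proj(c,[.54,-.022,.03])
    x,y=[int(q)-35 for q in u]; L.append(cv2.resize(c['frame'][y:y+70,x:x+70,::-1],(400,400),interpolation=cv2.INTER_CUBIC))
cv2.imwrite('pics/b10.png',np.hstack(L))
c=load('scene10'); cv2.imwrite('pics/btn10.png',cv2.resize(c['frame'][185:235,350:410,::-1],None,fx=8,fy=8,interpolation=cv2.INTER_CUBIC))
```

```text
t 18.5 p [ 0.5197 -0.0203  0.0384] F [-8.8  -0.4   3.83] w 0.044 q [-21.  13.  22. 114.  -6.  55.  95.] zyaw 90.84 tilt [-1.     0.003  0.   ]
```

View pics/b10.png

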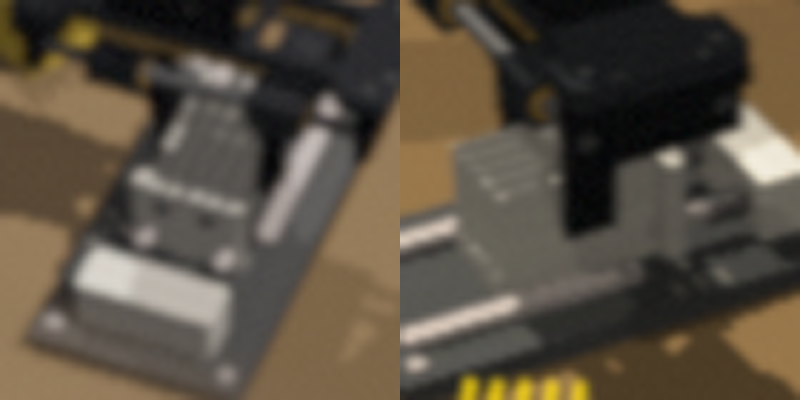

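View pics/wrist10.png

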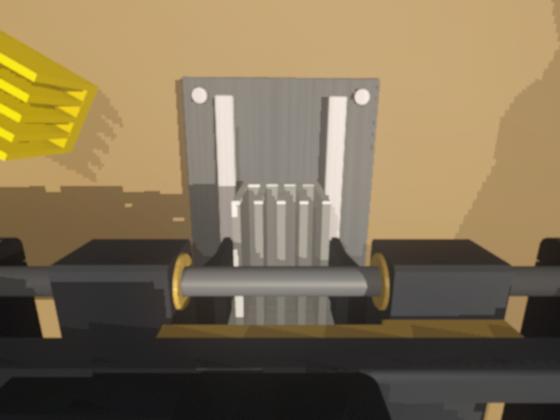

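View pics/btn10.png

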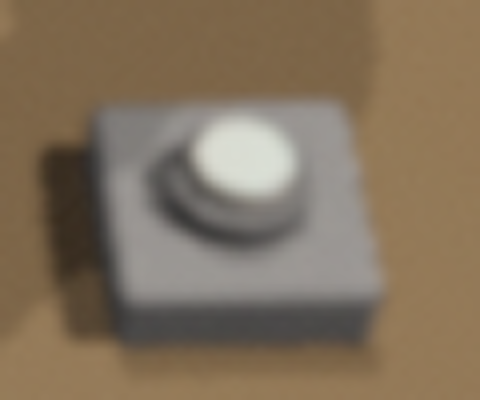

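>>> drive_tool(
  increments=[
    [[0,-0.015,0],[0,0,0]],
    [[0,-0.015,0],[0,0,0]],
    [[0,0,0],[0,0,0]],
    [[0,0,0],[0,0,0]],
    [[0,0,0],[0,0,0]],
    [[0,0,0],[0,0,0]],
    [[0,0,0],[0,0,0]],
    [[0,0,0],[0,0,0]],
  ],
)

```text
time_s: 19.45
tool_pos: [0.5207, -0.0202, 0.0384]
tool_rot: [84.6, 89.8, 175.5]
force: [-9.7, 0.4, 4.2]
grip_width: 0.0438
```

Run:
```python
from st import *
st()
L=[]
for n in('scene','side'): 
    c=snap(n,n+'11'); o0=load(n+'0')
    x,y={'scene':(255,175),'side':(250,190)}[n]
    for f in (o0['frame'],c['frame']): L.append(cv2.resize(f[y:y+60,x:x+70,::-1],(400,300) if 0 else (400,343),interpolation=cv2.INTER_CUBIC)[:300])
cv2.imwrite('pics/b11.png',np.vstack([np.hstack(L[:2]),np.hstack(L[2:])]))
for s in (-.029,.029):
    for q in (.0,.01): print(s,q,[proj(load(n+'0'),[.511+.04+q,-.0215+s,.0595]).round(1).tolist() for n in('scene','side')])
```

```text
t 19.45 p [ 0.5207 -0.0202  0.0384] F [-9.65  0.45  4.23] w 0.0438 q [-21.  13.  22. 113.  -6.  55.  95.] zyaw 90.85 tilt [-1.     0.004  0.   ]
-0.029 0.0 [[273.1, 191.5], [277.1, 217.3]]
-0.029 0.01 [[271.7, 194.0], [280.9, 216.2]]
0.029 0.0 [[292.5, 197.3], [265.9, 205.4]]
0.029 0.01 [[291.1, 199.8], [269.7, 204.4]]
```

View pics/b11.png

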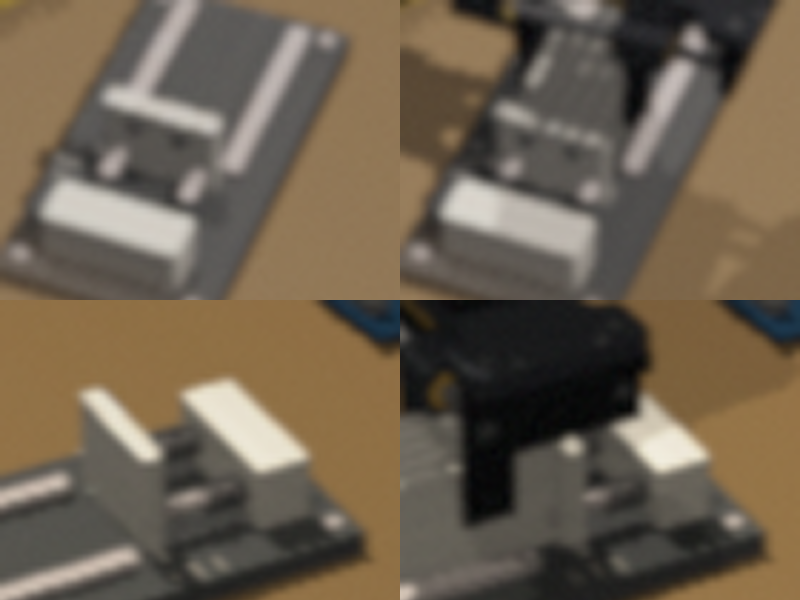

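The plate's top edge has moved about 2.3 px in the scene view and 3.3 px in the side view. That puts it about 9 mm along (10 mm would be 2.7 and 4 px), which agrees with the 9.7 N reading. Everything is steady, so I'm handing in.

Run:
```python
from st import *
env.sign_off(); o=env.get_obs(); print(o['time_s'],np.round(o['tool_pos'],4),np.round(o['force'],1))
```

```text
the job is handed in; nothing more can be done
the job is handed in; nothing more can be done
```

I pressed the call button to its stop and let it up again. Then I gripped the bare-aluminium heat sink, set it on the bed between the rails, and pushed it against the sprung end plate. I handed the job in at about 19.5 s, still holding it there; no verdict was reported.

**Last checks before handing in:**
- **Push force:** 9.7 N along the push direction. The tool had moved about 9.4 mm since contact, and the plate measured about 9 mm along in both fixed camera views.
- **Heat sink:** it was upright, centred between the rails to within about 1 mm, and yawed within about 1° of the fixture. It had not slipped in the grip.
- **Button:** it was up in the last view of it.
- **Bystanders:** I never touched the board, lens stand, jar or screwdriver, but I did not measure their positions again at the end.

**What did not go cleanly:**
- **Button height:** the tool's height read about 4 mm high when it touched the button. I judged full travel from the jump to 30 N and the picture, because the height alone didn't show it.
- **Sliding on the bed:** I first pressed the sink down too hard. It stuck, with wrist forces of about 29 N sideways and 39 N vertically, then slid forward about 13 mm. This happened before it reached the plate. I eased the downward load before making contact.

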